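# Load the taper-shank centre into the block engraver's spindle

### The job

Take the pointed centre out of the wooden rack and fit its tapered shank into the upright spindle of the grey rotary head, feeling for the dogs until its slotted flange drops over them and sits fully home on the spindle face. Then, with the centre still seated, turn it clockwise (seen from above) until the spindle is against its cushioned stop, and let go. Work gently, never loading the spindle with more than about 5 kg of force, and leave the other tools alone.

Things in the scene. Friction and masses are not known exactly. Their poses are not given: they have to be found in the camera images.
- centre_grip (a point): Pointed centre: loose steel tool, 0.35 to 0.65 kg, point-up in either hole of the rack. This point: on its axis, mid-height of the dark block (34 x 26 mm, 46 mm tall) to be gripped, 39 mm above the flange's underside, 42 mm below the tip of the cone on top. z up along the tool, x through both flange slots (the 34 mm way); the flats, 26 mm apart, face +y and -y: fingers close along y.
- centre_flange (a point): Centre of the underside of the pointed centre's flange; axes as centre_grip. Flange 54 mm in diameter, 16 mm thick; two opposite slots along +x and -x, 12 mm wide, 9 mm deep, open below and at the rim, their inner ends 17 mm from the axis. Below it the smooth tapered shank, 48 mm long, 31 mm in diameter at the flange, 17 mm at the end.
- head: Fixed grey rotary head, box 110 x 110 mm, 76 mm high, on a 150 x 140 mm plate; origin under the box's centre on the table, z up. Black ribbed motor, 62 mm in diameter, on its +x side to 146 mm out, lower than the box. When the seated centre has been turned clockwise to where the spindle's stop begins, its x axis lies along the head's x axis within about 2 degrees, either way round.
- nose (a point): Centre of the face of the upright steel spindle (60 mm in diameter), on its axis, 88 mm above the table, 12 mm above the box; axes as the head's. The flange rests here when home. Tapered oiled bore, 32 mm at the mouth, under 1 mm of play when home. The spindle turns stiffly (about 0.15 N m) over 1.55 rad between two stops, through a springy coupling (about 5 N m per rad), and stays where left.
- dog_level (a point): On the axis, level with the dogs' tops. Two opposite square dogs on the face, 9 mm wide, 8 mm high, 20 to 29 mm from the axis; angle NOT measured: see or feel it. At first their line is 0.5 to 1.4 rad counterclockwise from the head's x axis. A flange out of line rests on them and can be turned under a light push of about 5 N until it drops; play 4 degrees either way.
- rack: Fixed plywood rack, 85 (x) x 205 (y) x 72 mm high; origin under its centre. Two holes 36 mm in diameter and 60 mm deep at y = -50 and y = +50 mm; the shanks hang loosely in them, the flanges rest on the top.
- chuck_mid (a point): Bystander: a drill chuck on the same kind of shank and flange, round body 42 mm in diameter, its top 70 mm above its flange's underside, in the rack's other hole. The point is on its axis, 39 mm above its flange's underside. Leave it in its hole.
- tin_mid (a point): Bystander: an ink tin, 72 mm in diameter and 60 mm high; the point is its centre. Leave it standing.
- spanner: Bystander: a steel spanner lying on the table. Leave it.
- brayer_mid (a point): Bystander: an ink roller (38 mm roll, wooden handle) lying on the table; the point is the roll's centre. Leave it.

How it is judged:
By the outcome, as a careful person would: the job done as asked, in the order asked, and still so for the second after the job is handed in, with the robot touching nothing.
It also fails if it takes over 67 s, if anything falls off the work surface, if the arm or the gripper's body presses on something with over 40 N, if the wrist force passes 120 N, or if a joint passes its speed limit or range.

### The arm

A 6-joint arm with a two-finger parallel gripper is mounted at the origin on the work surface. World frame = base frame: x ahead of the robot, y to its left, z up, the work surface at z = 0. Lengths are in mm, angles in rad, forces in N, time in s.
With the tool pointing down it reaches from about 300 to 775 mm from the base axis. Payload 14.6 kg.
Tool frame: the origin (TCP) lies on the centre line of the jaws, within the pads' length; the fingertips stand manip.finger_overhang ahead of it and the grasp point (between the pads) lies 11 mm behind it (manip.finger_overhang is the distance from the TCP to the fingertips, in mm); y points along the fingers, x is the direction in which the jaws open and shut, and the axes are right-handed (so a half turn about y gives the same grasp; the last joint's range is limited). The gripper opens to 94 mm and grips with 3 to 60 N. Pads are 16 mm wide; open, the fingers measure 119 mm over their backs; the gripper's body (75 mm by 177 mm) begins 78 mm behind the grasp point.
Start: joints at [1.248, 0.3, 1.521, -0, 1.321, -0.067], TCP at [139.158, 532.094, 213.446] pointing down, gripper open.
Joint ranges: [-3.03, 3.03], [-0.79, 2.21], [0.23, 2.52], [-1.04, 4.18], [0, 3.07], [-2.55, 2.55]. Speed limits (rad/s): [2.22, 2.22, 2.57, 3.14, 3.14, 3.14].

### API

Orientations are given as [roll, pitch, yaw] about the fixed x, y, z axes, in that order (R = Rz(yaw) Ry(pitch) Rx(roll)).
In Python, from cell import monitor, viewer, ticket, manip gives the robot as it stands.
- The arm moves only by the shell command python3 -m jog 'ROWS' [FORCE]. ROWS is JSON, a list of rows, each an object of numbers: "grip": the finger opening in cm, from 0 to 9.4; "dx", "dy", "dz": the shift along the tool's x, y, z in cm; "spin": the turn about the tool's y in degrees. In form: [{"grip": .., "dx": .., "dy": .., "dz": .., "spin": ..}, ...]. A call has 1 to 20 rows; each row is the pose to reach, as a shift and turn from the pose commanded when the call began, along the tool's axes at that moment; what a row does not reach only later rows make up. A row lasts 1/8 s, in which the tool goes at most 62.5 mm and 10.7 degrees, less where a joint would pass 70% of its speed; a pose out of reach is approached as far as the arm can. A call with a gripper value outside its range is refused whole. The fingers move at their own pace and stop on an object; FORCE is the grip in N (left out, the last holds). Time passes only in rows, so rows that repeat a pose let the fingers close. It gives the time, the measured TCP pose, the force and the opening at its end, in the units of the state.
- monitor.read_state(): the state, without advancing time (a new reading comes with each control period).
- viewer.camera(name): name is "side" or "top" or "wrist"; returns a dict with "color" (384x512x3 uint8, red, green, blue), "vertical_fov" (degrees; the focal length in pixels is half the picture's height over the tangent of half this angle, whatever the lens; pixels are square), "cx", "cy" (the principal point, pixels), "k1" (the pictures are not rectified: a ray, as slopes to the right and down, at radius r is drawn at 1 + k1 r^2 times it, then the intrinsics apply), "rvec" (rotation vector, rad) and "tvec" (3), from world to camera coordinates, as OpenCV has them. Camera axes: x right, y down, z forward; pixel columns grow to the right and rows downward; lengths in mm; the calibration is good to about 2 mm. A picture is of the moment at which its call begins. There is no depth.
- ticket.sign_off(): hands the job in, once; it reports no verdict.
The state is a dict: "clock": time; "joints": joint angles; "qd": joint speeds; "effort": joint torques, N m; "eef_pos": TCP position; "eef_rot": TCP orientation; "wrist_force": force on the tool from outside, world axes, zero at the start; "moment": the same for the moment, N m; "finger_gap": finger opening in mm.
Only numpy, scipy, OpenCV 4.12 (cv2) and the standard library are available. Lean on these libraries where they do the work, as an engineer would, in place of code of your own. Each camera call takes 0.05 s, during which the arm holds its last target. There are 200 camera calls.

## Working session

There is one attempt and no reset: what is moved stays moved. The work goes in short steps, Python scripts to look and compute and a shell command to move; the robot and the scene stay as the last step left them, time stands still between calls to the robot, and variables do not carry over. Pictures are saved under pics/ and viewed, about 8 in all and at most 12, crops included, and the job is handed in when it is done.

```bash
mkdir -p pics; ls
cat > h.py <<'E'
import numpy as np, cv2, json
from cell import monitor, viewer, ticket, manip
from scipy.spatial.transform import Rotation as R
def shot(name,fn=None):
    c=viewer.camera(name)
    if fn: cv2.imwrite('pics/'+fn+'.png',c['color'][:,:,::-1])
    import pickle; pickle.dump(c,open('pics/'+(fn or name)+'.pkl','wb'))
    return c
def load(fn):
    import pickle; return pickle.load(open('pics/'+fn+'.pkl','rb'))
def K(c):
    f=c['color'].shape[0]/2/np.tan(np.radians(c['vertical_fov'])/2)
    return np.array([[f,0,c['cx']],[0,f,c['cy']],[0,0,1.]]),np.array([c['k1'],0,0,0,0.])
def ray(c,u,v):
    k,d=K(c); p=cv2.undistortPoints(np.array([[[u,v]]],float),k,d)[0,0]
    Rm=cv2.Rodrigues(np.array(c['rvec'],float))[0]; t=np.array(c['tvec'],float).ravel()
    return -Rm.T@t, Rm.T@np.array([p[0],p[1],1])
def onz(c,u,v,z):
    o,d=ray(c,u,v); return o+d*(z-o[2])/d[2]
def proj(c,P):
    k,d=K(c); return cv2.projectPoints(np.array(P,float).reshape(-1,1,3),np.array(c['rvec'],float),np.array(c['tvec'],float),k,d)[0][:,0]
E
python3 - <<'E'
from h import *
s=monitor.read_state(); print(s, manip.finger_overhang)
a=shot('top','top0'); b=shot('side','side0')
for c in (a,b): print(ray(c,256,192),K(c)[0][0,0],c['k1'])
E
```

```text
pics
{'clock': 0.0, 'joints': array([ 1.24841363e+00,  3.00485913e-01,  1.52154335e+00, -2.39694052e-05,
        1.32065539e+00, -6.66378606e-02]), 'qd': array([-1.64029816e-03, -2.43908583e-05, -1.05269586e-03,  1.88254799e-03,
       -1.68776862e-03,  9.24512611e-04]), 'effort': array([-1.13074275e-03, -5.31805408e+01, -3.52740884e+01,  7.08012516e-02,
        2.43549328e-02, -8.16635634e-05]), 'eef_pos': array([139.08810516, 531.88781079, 212.89414812]), 'eef_rot': array([-1.57074678e+00,  1.09112393e-03,  1.31505747e+00]), 'wrist_force': array([-0.45970628,  0.03552245,  0.31192397]), 'moment': array([-0.00106773,  0.00652471, -0.0064695 ]), 'finger_gap': 93.97346996773203} 8.0
(array([ 494.23330347,   82.69300957, 1022.04195079]), array([ 0.08105603,  0.0123242 , -0.99667976])) 359.79561573048295 -0.10267949626995312
(array([  288.06225956, -1141.83124454,   889.0588408 ]), array([ 0.22127107,  0.80854435, -0.54538939])) 495.9454390358983 -0.040272390266323184
```

View pics/top0.png

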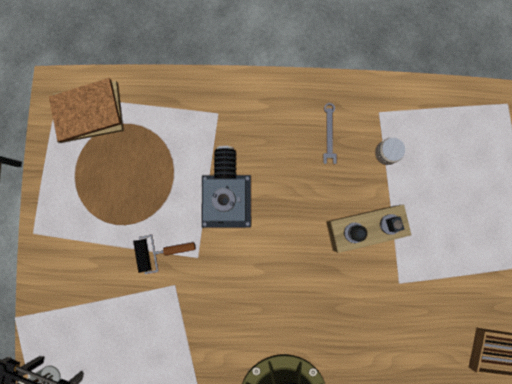

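View pics/side0.png

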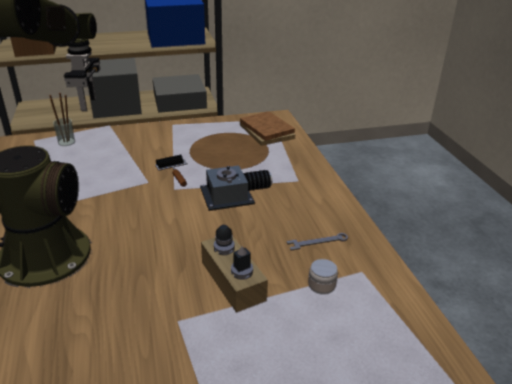

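Top: base at (285,375), head at (226,200) with its motor up (+x). The rack runs from (330,235) to (410,220), with the round chuck at (356,232) and the centre's dark block at (393,224). Side: chuck at (224,238), centre at (242,262).

Run:
```python
from h import *
a=load('top0');b=load('side0')
im=a['color'][:,:,::-1]; 
c1=cv2.resize(im[165:240,190:265],(400,400),interpolation=cv2.INTER_CUBIC)
c2=cv2.resize(im[190:265,340:415],(400,400),interpolation=cv2.INTER_CUBIC)
ims=b['color'][:,:,::-1]
c3=cv2.resize(ims[205:305,190:290],(400,400),interpolation=cv2.INTER_CUBIC)
cv2.imwrite('pics/crop0.png',np.hstack([c1,c2]))
for n,u,v,z in [('head top',226,200,76),('nose',224,198,88),('centre block top',394,223,72+62),('centre flange',392,225,88),('chuck',356,232,120)]: print(n,onz(a,u,v,z))
# rack outline
hsv=cv2.cvtColor(im,cv2.COLOR_BGR2HSV); print(hsv[238,342],hsv[212,404],hsv[215,300],hsv[215,235])
```

```text
head top [547.78111588 172.82728617  76.        ]
nose [552.16419913 177.08585044  88.        ]
centre block top [ 498.54981624 -252.87244987  134.        ]
centre flange [ 493.42051425 -264.86992031   88.        ]
chuck [ 473.84765619 -160.29737947  120.        ]
[ 20  94 136] [ 20  93 154] [ 16 122 146] [102  52 112]
```

View pics/crop0.png

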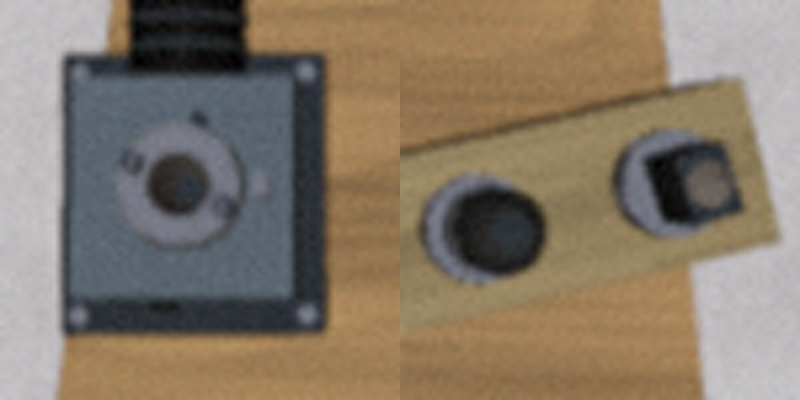

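Crop: the head's dogs are at (132,160) and (225,207), so their line is about 63° ccw from head x. The centre's block is at (695,182) in the right half. Next I check where the wrist camera sits and work out the move to above the head.

```bash
cat >> h.py <<'E'
def togo(P,yaw=None):
    "cm shifts along tool axes and spin to reach TCP P with yaw, tool kept vertical"
    s=monitor.read_state(); A=R.from_euler('xyz',s['eef_rot'])
    d=A.inv().apply(np.array(P)-s['eef_pos'])/10
    out=dict(dx=round(d[0],2),dy=round(d[1],2),dz=round(d[2],2))
    if yaw is not None: out['spin']=round(-np.degrees(yaw-s['eef_rot'][2]),1)
    return out
E
python3 - <<'E'
from h import *
c=shot('wrist','w0'); o,d=ray(c,256,192); s=monitor.read_state()
A=R.from_euler('xyz',s['eef_rot'])
print('cam in tool',A.inv().apply(o-s['eef_pos']),'axis',A.inv().apply(d),K(c)[0][0,0])
a=load('top0')
n=onz(a,190+180/5.333,165+184/5.333,88)
f=[onz(a,190+u/5.333,165+v/5.333,96) for u,v in ((132,160),(225,207))]
d=f[0]-f[1]; print('nose',n,'dogs mid',(f[0]+f[1])/2,'ang',np.degrees(np.arctan2(d[1],d[0])),np.linalg.norm(d))
print(togo([n[0]-60,n[1],270],0.3), togo([495,-262,270],0.3))
E
```

```text
cam in tool [   0.21122762 -170.76981314   64.82880978] axis [ 0.0057118   0.97434208 -0.22508314] 278.3101776325577
nose [548.23005568 177.59037027  88.        ] dogs mid [548.00297306 177.55467741  96.        ] ang 64.9365504313535 50.68611763423938
{'dx': np.float64(-25.45), 'dy': np.float64(-5.68), 'dz': np.float64(-42.74), 'spin': np.float64(58.2)} {'dx': np.float64(-67.81), 'dy': np.float64(-5.64), 'dz': np.float64(-54.52), 'spin': np.float64(58.2)}
```

Run:
```python
from h import *
print(togo([548,177,220],0.3))
```

```text
{'dx': np.float64(-23.99), 'dy': np.float64(-0.68), 'dz': np.float64(-48.54), 'spin': np.float64(58.2)}
```

```bash
python3 -m jog '[{"dx":-24,"dy":-0.7,"dz":-48.5,"spin":58},{"dx":-24,"dy":-0.7,"dz":-48.5,"spin":58},{"dx":-24,"dy":-0.7,"dz":-48.5,"spin":58},{"dx":-24,"dy":-0.7,"dz":-48.5,"spin":58},{"dx":-24,"dy":-0.7,"dz":-48.5,"spin":58},{"dx":-24,"dy":-0.7,"dz":-48.5,"spin":58},{"dx":-24,"dy":-0.7,"dz":-48.5,"spin":58},{"dx":-24,"dy":-0.7,"dz":-48.5,"spin":58},{"dx":-24,"dy":-0.7,"dz":-48.5,"spin":58},{"dx":-24,"dy":-0.7,"dz":-48.5,"spin":58},{"dx":-24,"dy":-0.7,"dz":-48.5,"spin":58},{"dx":-24,"dy":-0.7,"dz":-48.5,"spin":58},{"dx":-24,"dy":-0.7,"dz":-48.5,"spin":58},{"dx":-24,"dy":-0.7,"dz":-48.5,"spin":58}]'
python3 - <<'E'
from h import *
shot('wrist','whead'); print(monitor.read_state()['qd'].round(3)); print(togo([497,-262,240],0.2))
E
```

```text
[-0.001 -0.002 -0.001 -0.001  0.    -0.001]
{'dx': np.float64(-67.76), 'dy': np.float64(-2.64), 'dz': np.float64(-54.71), 'spin': np.float64(63.9)}validation failed for argument at $[0]...
```

View pics/whead.png

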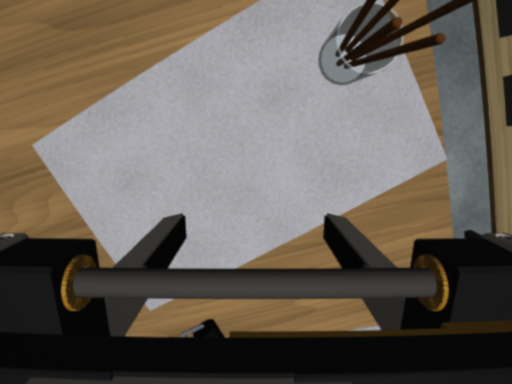

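The call was refused because every row needs "grip", so this picture is still the start pose. It shows the fingers' tips at (185,215) and (325,215).

```bash
python3 -m jog '[{"grip":9.4,"dx":-24,"dy":-0.7,"dz":-48.5,"spin":58},{"grip":9.4,"dx":-24,"dy":-0.7,"dz":-48.5,"spin":58},{"grip":9.4,"dx":-24,"dy":-0.7,"dz":-48.5,"spin":58},{"grip":9.4,"dx":-24,"dy":-0.7,"dz":-48.5,"spin":58},{"grip":9.4,"dx":-24,"dy":-0.7,"dz":-48.5,"spin":58},{"grip":9.4,"dx":-24,"dy":-0.7,"dz":-48.5,"spin":58},{"grip":9.4,"dx":-24,"dy":-0.7,"dz":-48.5,"spin":58},{"grip":9.4,"dx":-24,"dy":-0.7,"dz":-48.5,"spin":58},{"grip":9.4,"dx":-24,"dy":-0.7,"dz":-48.5,"spin":58},{"grip":9.4,"dx":-24,"dy":-0.7,"dz":-48.5,"spin":58},{"grip":9.4,"dx":-24,"dy":-0.7,"dz":-48.5,"spin":58},{"grip":9.4,"dx":-24,"dy":-0.7,"dz":-48.5,"spin":58},{"grip":9.4,"dx":-24,"dy":-0.7,"dz":-48.5,"spin":58},{"grip":9.4,"dx":-24,"dy":-0.7,"dz":-48.5,"spin":58}]'
python3 - <<'E'
from h import *
shot('wrist','whead1'); print(monitor.read_state()['qd'].round(3)); print(togo([497,-262,240],0.2))
E
```

```text
clock: 1.95
eef_pos: [547.4, 177.6, 220.6]
eef_rot: [-1.571, -0.0, 0.303]
wrist_force: [0.0, -0.0, -0.1]
finger_gap: 94.1
[-0.005  0.002 -0.001 -0.001 -0.001 -0.001]
{'dx': np.float64(-17.94), 'dy': np.float64(-1.95), 'dz': np.float64(-40.44), 'spin': np.float64(5.9)}
```

View pics/whead1.png

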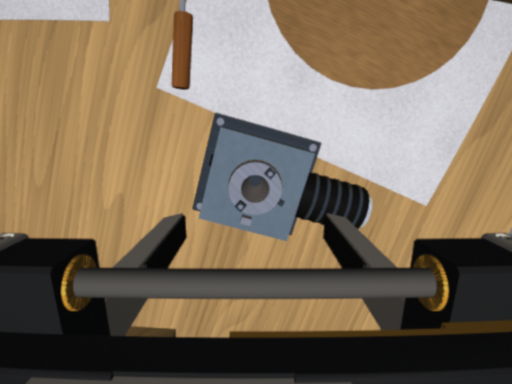

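Head seen from near: face centre (256,188), dogs at (271,173) and (240,206), box corners at about (216,115), (320,143), (288,240) and (198,210).

```bash
python3 - <<'E'
from h import *
c=load('whead1'); im=np.ascontiguousarray(c['color'][:,:,::-1]); hsv=cv2.cvtColor(im,cv2.COLOR_BGR2HSV)
for p in [(225,150),(300,170),(236,188),(256,166),(271,173),(240,206),(246,221),(256,188)]: print(p,hsv[p[1],p[0]],end=' ')
print()
# box top: bluish
m=((hsv[:,:,0]>90)&(hsv[:,:,0]<125)&(hsv[:,:,1]>45)&(hsv[:,:,2]>70)).astype(np.uint8)*255
roi=np.zeros_like(m); roi[105:245,190:325]=255; m=cv2.morphologyEx(m&roi,cv2.MORPH_OPEN,np.ones((3,3)))
cs=cv2.findContours(m,cv2.RETR_EXTERNAL,cv2.CHAIN_APPROX_NONE)[0]; k=max(cs,key=cv2.contourArea)
P=np.array([onz(c,*p,76)[:2] for p in k[:,0]],np.float32); r=cv2.minAreaRect(P); print('box',r)
# face: bright, low-sat
g=im.max(2); f=((hsv[:,:,1]<45)&(hsv[:,:,2]>95)).astype(np.uint8)*255; roi[:]=0; roi[158:219,224:288]=255
f=cv2.morphologyEx(f&roi,cv2.MORPH_CLOSE,np.ones((5,5)))
k=max(cv2.findContours(f,cv2.RETR_EXTERNAL,cv2.CHAIN_APPROX_NONE)[0],key=cv2.contourArea)
P=np.array([onz(c,*p,88)[:2] for p in cv2.convexHull(k)[:,0]],np.float32); print('face',cv2.minEnclosingCircle(P),cv2.fitEllipse(P))
d=onz(c,271,173,96)-onz(c,240,206,96); print('dogs',np.degrees(np.arctan2(d[1],d[0])),np.linalg.norm(d),(onz(c,271,173,96)+onz(c,240,206,96))/2)
cv2.imwrite('pics/dbg.png',np.hstack([cv2.resize(im[150:225,215:295],(640,600),interpolation=cv2.INTER_CUBIC)]))
E
python3 -m jog '[{"grip":9.4,"dx":-18,"dy":-2,"dz":-40.4,"spin":6},{"grip":9.4,"dx":-18,"dy":-2,"dz":-40.4,"spin":6},{"grip":9.4,"dx":-18,"dy":-2,"dz":-40.4,"spin":6},{"grip":9.4,"dx":-18,"dy":-2,"dz":-40.4,"spin":6},{"grip":9.4,"dx":-18,"dy":-2,"dz":-40.4,"spin":6},{"grip":9.4,"dx":-18,"dy":-2,"dz":-40.4,"spin":6},{"grip":9.4,"dx":-18,"dy":-2,"dz":-40.4,"spin":6},{"grip":9.4,"dx":-18,"dy":-2,"dz":-40.4,"spin":6},{"grip":9.4,"dx":-18,"dy":-2,"dz":-40.4,"spin":6},{"grip":9.4,"dx":-18,"dy":-2,"dz":-40.4,"spin":6},{"grip":9.4,"dx":-18,"dy":-2,"dz":-40.4,"spin":6},{"grip":9.4,"dx":-18,"dy":-2,"dz":-40.4,"spin":6}]'
python3 - <<'E'
from h import *
c=shot('wrist','wrack'); print(monitor.read_state()['qd'].round(3))
im=c['color'][:,:,::-1]; cv2.imwrite('pics/wrackc.png',np.hstack([cv2.resize(im[120:270,156:356],(800,600),interpolation=cv2.INTER_CUBIC)]))
E
```

```text
(225, 150) [105  58 132] (300, 170) [105  59 133] (236, 188) [112  37 150] (256, 166) [113  37 153] (271, 173) [113  37 144] (240, 206) [113  37 153] (246, 221) [113  36 155] (256, 188) [11 25 81] 
box ((548.4556274414062, 178.4559783935547), (113.4272232055664, 109.57376098632812), 2.1022539138793945)
face ((547.5118408203125, 174.82521057128906), 35.547550201416016) ((548.0223999023438, 176.70802307128906), (60.94960021972656, 69.1770248413086), 2.4231369495391846)
dogs 64.92193267165818 49.86899018446464 [549.11051657 177.65976565  96.        ]
clock: 3.5
eef_pos: [496.5, -261.4, 240.6]
eef_rot: [-1.571, -0.0, 0.199]
wrist_force: [-0.1, 0.1, 0.4]
finger_gap: 94.2
[-0.007  0.001 -0.001  0.     0.001 -0.001]
```

View pics/wrackc.png

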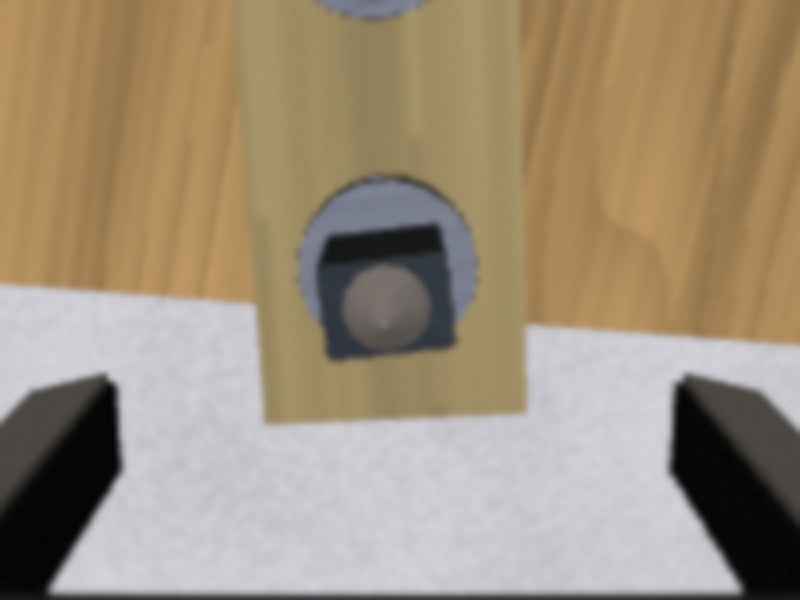

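View pics/dbg.png

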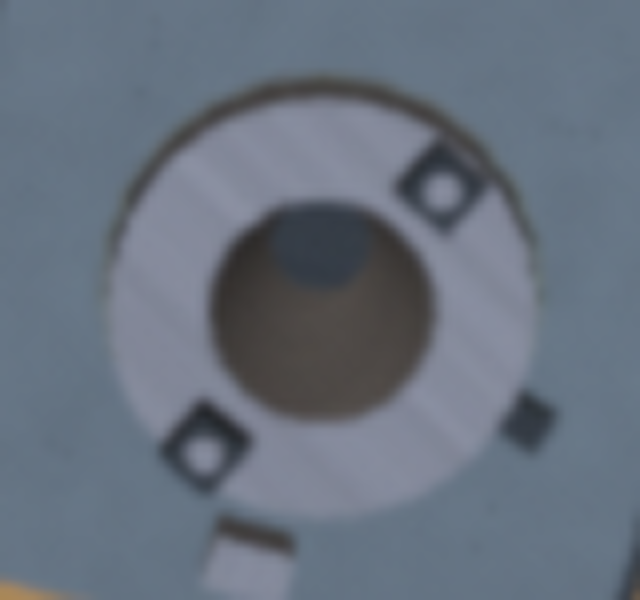

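Rack close-up (crop /4, +156,+120): the block's top corners are (318,265), (445,252), (456,345) and (330,360), with the 34 mm way across the image. In the head crop (/8, +215,+150) the bore mouth is at (322,312) and the dogs' tops at (440,187) and (207,446).

Run:
```python
from h import *
c=load('wrack'); q=lambda X,Y,s,a,b:((X+.5)/s-.5+a,(Y+.5)/s-.5+b)
C=np.array([onz(c,*q(X,Y,4,156,120),134) for X,Y in ((318,265),(445,252),(456,345),(330,360))])
print(C.mean(0)); e=[C[1]-C[0],C[2]-C[3],C[0]-C[3],C[1]-C[2]]
for v in e: print(np.linalg.norm(v).round(1),np.degrees(np.arctan2(v[1],v[0])).round(1))
print('tip',onz(c,*q(385,318,4,156,120),153),'flange c',onz(c,*q(388,258,4,156,120),88))
h=load('whead1')
print('bore',onz(h,*q(322,312,8,215,150),88),'face',onz(h,*q(323,308.5,8,215,150),88))
a,b=[onz(h,*q(X,Y,8,215,150),96) for X,Y in ((440,187),(207,446))]; d=a-b
print('dogs mid',(a+b)/2,np.linalg.norm(d),np.degrees(np.arctan2(d[1],d[0])))
# corner screws / plate edges for head yaw
k=np.array([onz(h,*p,0)[:2] for p in ((216,115),(320,143))]); d=k[0]-k[1]; print('plate edge',np.degrees(np.arctan2(d[1],d[0])))
s=monitor.read_state(); x0=C.mean(0)
ax=np.degrees(np.arctan2(*(e[0]+e[1])[1::-1])); print('x axis',ax)
for y in (ax+90,ax-90): print(y,togo([x0[0],x0[1],140],np.radians(y)))
```

```text
[ 495.78995553 -264.76347968  134.        ]
32.5 17.4
32.9 18.5
25.3 107.6
24.7 108.6
tip [ 495.0623551  -263.15027746  153.        ] flange c [ 495.05801454 -261.56750585   88.        ]
bore [548.76383048 177.07816174  88.        ] face [548.74718602 177.59641163  88.        ]
dogs mid [548.48084593 177.90993858  96.        ] 47.97400889245328 66.13326813827678
plate edge -177.2574519996051
x axis 17.952866656953415
107.95286665695342 {'dx': np.float64(-0.13), 'dy': np.float64(10.05), 'dz': np.float64(-0.3), 'spin': np.float64(-96.6)}
-72.04713334304658 {'dx': np.float64(-0.13), 'dy': np.float64(10.05), 'dz': np.float64(-0.3), 'spin': np.float64(83.4)}
```

```bash
python3 -m jog '[{"grip":9.4,"dx":-0.1,"dy":2,"dz":-0.2,"spin":83.4},{"grip":9.4,"dx":-0.1,"dy":4,"dz":-0.2,"spin":83.4},{"grip":9.4,"dx":-0.1,"dy":6,"dz":-0.2,"spin":83.4},{"grip":9.4,"dx":-0.1,"dy":6,"dz":-0.2,"spin":83.4},{"grip":9.4,"dx":-0.1,"dy":6,"dz":-0.2,"spin":83.4},{"grip":9.4,"dx":-0.1,"dy":6,"dz":-0.2,"spin":83.4},{"grip":9.4,"dx":-0.1,"dy":6,"dz":-0.2,"spin":83.4},{"grip":9.4,"dx":-0.1,"dy":6,"dz":-0.2,"spin":83.4},{"grip":9.4,"dx":-0.1,"dy":8,"dz":-0.2,"spin":83.4},{"grip":9.4,"dx":-0.1,"dy":11,"dz":-0.2,"spin":83.4},{"grip":9.4,"dx":-0.1,"dy":13,"dz":-0.2,"spin":83.4},{"grip":9.4,"dx":-0.1,"dy":13.8,"dz":-0.2,"spin":83.4},{"grip":9.4,"dx":-0.1,"dy":13.8,"dz":-0.2,"spin":83.4},{"grip":9.4,"dx":-0.1,"dy":13.8,"dz":-0.2,"spin":83.4}]'
python3 - <<'E'
from h import *
shot('wrist','wg'); print(togo([495.5,-263.5,102],np.radians(-72)))
E
```

```text
clock: 5.3
eef_pos: [496.1, -264.5, 103.4]
eef_rot: [-1.57, -0.001, -1.258]
wrist_force: [-0.6, -0.8, -0.4]
finger_gap: 93.8
{'dx': np.float64(-0.11), 'dy': np.float64(0.13), 'dz': np.float64(-0.02), 'spin': np.float64(-0.1)}
```

View pics/wg.png

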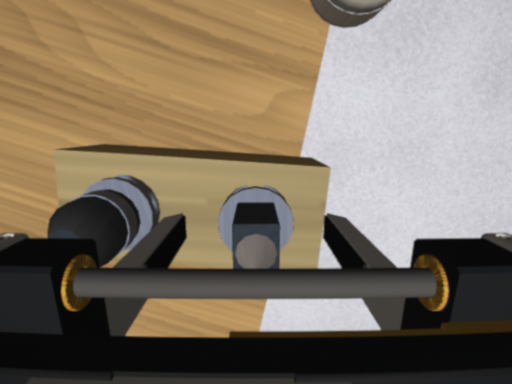

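The jaws straddle the block squarely (block at (256,240)) and clear the chuck (95,215). Now I close them.

```bash
python3 -m jog '[{"grip":2,"dx":0,"dy":0,"dz":0,"spin":0},{"grip":2,"dx":0,"dy":0,"dz":0,"spin":0},{"grip":2,"dx":0,"dy":0,"dz":0,"spin":0},{"grip":2,"dx":0,"dy":0,"dz":0,"spin":0},{"grip":2,"dx":0,"dy":0,"dz":0,"spin":0},{"grip":2,"dx":0,"dy":0,"dz":0,"spin":0},{"grip":2,"dx":0,"dy":0,"dz":0,"spin":0},{"grip":2,"dx":0,"dy":0,"dz":0,"spin":0}]' 40; python3 -m jog '[{"grip":2,"dx":0,"dy":0,"dz":0,"spin":0},{"grip":2,"dx":0,"dy":-0.5,"dz":0,"spin":0},{"grip":2,"dx":0,"dy":-1.5,"dz":0,"spin":0},{"grip":2,"dx":0,"dy":-4,"dz":0,"spin":0},{"grip":2,"dx":0,"dy":-8,"dz":0,"spin":0},{"grip":2,"dx":0,"dy":-12,"dz":0,"spin":0},{"grip":2,"dx":0,"dy":-14,"dz":0,"spin":0},{"grip":2,"dx":0,"dy":-14,"dz":0,"spin":0},{"grip":2,"dx":0,"dy":-14,"dz":0,"spin":0}]'
python3 - <<'E'
from h import *
s=monitor.read_state(); print(s['wrist_force'],s['moment'],s['eef_pos'])
shot('wrist','wl'); shot('side','sl'); shot('top','tl')
print(togo([548.6,177.4,260],np.radians(66.1-90)))
E
```

```text
clock: 6.35
eef_pos: [495.7, -264.3, 102.5]
eef_rot: [-1.571, -0.0, -1.258]
wrist_force: [-0.2, -0.1, 0.2]
finger_gap: 26.1
clock: 7.48
eef_pos: [495.3, -264.0, 241.4]
eef_rot: [-1.572, 0.001, -1.258]
wrist_force: [0.1, -1.1, -3.1]
finger_gap: 25.6
[ 0.06814216 -1.05785004 -3.14616145] [-0.03847735  0.12168437  0.01362996] [ 495.33130735 -264.04012393  241.39737534]
{'dx': np.float64(-40.37), 'dy': np.float64(-1.83), 'dz': np.float64(18.66), 'spin': np.float64(-48.2)}
```

```bash
python3 -m jog '[{"grip":2,"dx":-3,"dy":0,"dz":1.4,"spin":-3},{"grip":2,"dx":-8,"dy":0,"dz":3.7,"spin":-10},{"grip":2,"dx":-13,"dy":0,"dz":6,"spin":-16},{"grip":2,"dx":-18,"dy":0,"dz":8.3,"spin":-22},{"grip":2,"dx":-23,"dy":0,"dz":10.6,"spin":-28},{"grip":2,"dx":-28,"dy":0,"dz":12.9,"spin":-34},{"grip":2,"dx":-33,"dy":0,"dz":15.3,"spin":-40},{"grip":2,"dx":-37,"dy":0,"dz":17.1,"spin":-45},{"grip":2,"dx":-39.4,"dy":0,"dz":18.2,"spin":-47},{"grip":2,"dx":-40.4,"dy":0,"dz":18.7,"spin":-48.2},{"grip":2,"dx":-40.4,"dy":0,"dz":18.7,"spin":-48.2},{"grip":2,"dx":-40.4,"dy":0,"dz":18.7,"spin":-48.2},{"grip":2,"dx":-40.4,"dy":0,"dz":18.7,"spin":-48.2}]'
python3 - <<'E'
from h import *
s=monitor.read_state(); print(s['wrist_force'],s['moment'],s['eef_pos'])
a=shot('wrist','wh2'); b=shot('side','sh2'); t=shot('top','th2')
P=s['eef_pos']; 
uw=proj(a,[P-[0,0,30.5],P+[0,0,50.5]]); us=proj(b,[P-[0,0,30.5],P-[0,0,78.5],[548.6,177.4,88]]); print(uw,us,proj(t,[P]))
A=cv2.resize(a['color'][140:290,181:331,::-1],(400,400),interpolation=cv2.INTER_CUBIC)
x,y=us[1].astype(int); B=cv2.resize(b['color'][y-60:y+40,x-50:x+50,::-1],(400,400),interpolation=cv2.INTER_CUBIC); print(x,y)
cv2.imwrite('pics/hold.png',np.hstack([A,B]))
E
```

```text
clock: 9.25
eef_pos: [549.2, 176.8, 242.5]
eef_rot: [-1.571, -0.0, -0.418]
wrist_force: [-0.2, 0.1, -2.5]
finger_gap: 25.9
[-0.15832968  0.09030813 -2.54711938] [-0.08037412  0.05596469 -0.05247028] [549.21657948 176.82908643 242.5466949 ]
[[253.61002689 216.65504417]
 [253.12425939 269.58349806]] [[225.37762546 136.9091069 ]
 [225.58990821 150.97406624]
 [225.68621195 172.23116303]] [[217.07014906 194.75366516]]
225 150
```

View pics/hold.png

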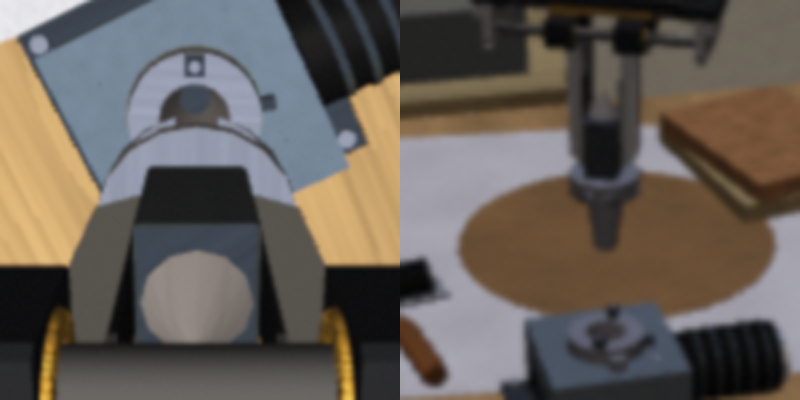

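The hold is upright. The slot (194,125) lines up with the dog (194,66), and the shank end is within 1 px of the prediction. Now down to just above the dogs.

```bash
python3 -m jog '[{"grip":2,"dx":-0.05,"dy":2,"dz":0.03,"spin":0},{"grip":2,"dx":-0.05,"dy":5,"dz":0.03,"spin":0},{"grip":2,"dx":-0.05,"dy":7,"dz":0.03,"spin":0},{"grip":2,"dx":-0.05,"dy":7.5,"dz":0.03,"spin":0},{"grip":2,"dx":-0.05,"dy":7.8,"dz":0.03,"spin":0},{"grip":2,"dx":-0.05,"dy":8.3,"dz":0.03,"spin":0},{"grip":2,"dx":-0.05,"dy":8.8,"dz":0.03,"spin":0},{"grip":2,"dx":-0.05,"dy":8.8,"dz":0.03,"spin":0}]'; python3 -m jog '[{"grip":2,"dx":0,"dy":0.4,"dz":0,"spin":0},{"grip":2,"dx":0,"dy":0.8,"dz":0,"spin":0},{"grip":2,"dx":0,"dy":1.2,"dz":0,"spin":0},{"grip":2,"dx":0,"dy":1.6,"dz":0,"spin":0},{"grip":2,"dx":0,"dy":2,"dz":0,"spin":0},{"grip":2,"dx":0,"dy":2,"dz":0,"spin":0}]'
```

```text
clock: 10.4
eef_pos: [548.6, 178.1, 154.2]
eef_rot: [-1.571, 0.0, -0.416]
wrist_force: [-0.7, -0.7, -3.5]
finger_gap: 25.5
clock: 11.15
eef_pos: [548.6, 178.1, 134.1]
eef_rot: [-1.571, 0.0, -0.416]
wrist_force: [0.1, -0.1, -3.7]
finger_gap: 25.6
```

No lateral force. On to dog level and past it in small steps.

```bash
python3 -m jog '[{"grip":2,"dx":0,"dy":0.2,"dz":0,"spin":0},{"grip":2,"dx":0,"dy":0.4,"dz":0,"spin":0},{"grip":2,"dx":0,"dy":0.5,"dz":0,"spin":0},{"grip":2,"dx":0,"dy":0.6,"dz":0,"spin":0},{"grip":2,"dx":0,"dy":0.7,"dz":0,"spin":0},{"grip":2,"dx":0,"dy":0.75,"dz":0,"spin":0},{"grip":2,"dx":0,"dy":0.75,"dz":0,"spin":0}]'; python3 -m jog '[{"grip":2,"dx":0,"dy":0.05,"dz":0,"spin":0},{"grip":2,"dx":0,"dy":0.1,"dz":0,"spin":0},{"grip":2,"dx":0,"dy":0.1,"dz":0,"spin":0}]'
```

```text
clock: 12.02
eef_pos: [548.8, 178.2, 126.9]
eef_rot: [-1.571, 0.0, -0.416]
wrist_force: [0.4, 0.8, -2.9]
finger_gap: 25.9
clock: 12.4
eef_pos: [548.8, 178.2, 125.9]
eef_rot: [-1.571, 0.0, -0.416]
wrist_force: [-1.0, 0.4, -3.3]
finger_gap: 25.8
```

```bash
python3 -m jog '[{"grip":2,"dx":0,"dy":0.05,"dz":0,"spin":0},{"grip":2,"dx":0,"dy":0.1,"dz":0,"spin":0},{"grip":2,"dx":0,"dy":0.1,"dz":0,"spin":0}]';  python3 -m jog '[{"grip":2,"dx":0,"dy":0.05,"dz":0,"spin":0},{"grip":2,"dx":0,"dy":0.1,"dz":0,"spin":0},{"grip":2,"dx":0,"dy":0.1,"dz":0,"spin":0}]'; python3 -m jog '[{"grip":2,"dx":0,"dy":0.05,"dz":0,"spin":0},{"grip":2,"dx":0,"dy":0.1,"dz":0,"spin":0},{"grip":2,"dx":0,"dy":0.1,"dz":0,"spin":0}]'
```

```text
clock: 12.78
eef_pos: [548.8, 178.2, 124.9]
eef_rot: [-1.571, 0.0, -0.416]
wrist_force: [-0.4, -1.1, -2.6]
finger_gap: 26.1
clock: 13.15
eef_pos: [548.8, 178.2, 123.9]
eef_rot: [-1.571, 0.0, -0.416]
wrist_force: [-0.6, -0.3, -3.5]
finger_gap: 25.9
clock: 13.52
eef_pos: [548.8, 178.2, 122.9]
eef_rot: [-1.571, 0.0, -0.416]
wrist_force: [0.2, -0.4, -2.6]
finger_gap: 25.3
```

```bash
python3 -m jog '[{"grip":2,"dx":0,"dy":0.1,"dz":0,"spin":0},{"grip":2,"dx":0,"dy":0.2,"dz":0,"spin":0},{"grip":2,"dx":0,"dy":0.3,"dz":0,"spin":0},{"grip":2,"dx":0,"dy":0.3,"dz":0,"spin":0}]';  python3 -m jog '[{"grip":2,"dx":0,"dy":0.05,"dz":0,"spin":0},{"grip":2,"dx":0,"dy":0.05,"dz":0,"spin":0}]'; python3 -m jog '[{"grip":2,"dx":0,"dy":0.05,"dz":0,"spin":0},{"grip":2,"dx":0,"dy":0.05,"dz":0,"spin":0}]'; python3 -m jog '[{"grip":2,"dx":0,"dy":0.05,"dz":0,"spin":0},{"grip":2,"dx":0,"dy":0.05,"dz":0,"spin":0}]'
```

```text
clock: 14.02
eef_pos: [548.7, 178.2, 119.8]
eef_rot: [-1.571, 0.0, -0.416]
wrist_force: [-0.2, -0.8, -3.8]
finger_gap: 25.4
clock: 14.28
eef_pos: [548.8, 178.2, 119.4]
eef_rot: [-1.571, -0.0, -0.416]
wrist_force: [-0.2, -0.0, -3.8]
finger_gap: 25.9
clock: 14.52
eef_pos: [548.8, 178.2, 118.9]
eef_rot: [-1.571, 0.0, -0.416]
wrist_force: [0.8, -0.1, -3.4]
finger_gap: 25.8
clock: 14.78
eef_pos: [548.8, 178.2, 118.5]
eef_rot: [-1.571, -0.0, -0.416]
wrist_force: [-0.5, -1.4, -2.5]
finger_gap: 25.3
```

```bash
python3 -m jog '[{"grip":2,"dx":0,"dy":0.05,"dz":0,"spin":0},{"grip":2,"dx":0,"dy":0.05,"dz":0,"spin":0}]'; python3 -m jog '[{"grip":2,"dx":0,"dy":0.05,"dz":0,"spin":0},{"grip":2,"dx":0,"dy":0.05,"dz":0,"spin":0}]'; python3 -c "
from h import *
print(monitor.read_state()['moment'])"
```

```text
clock: 15.02
eef_pos: [548.9, 178.2, 118.5]
eef_rot: [-1.57, -0.0, -0.416]
wrist_force: [-2.1, -1.1, 4.0]
finger_gap: 25.7
clock: 15.28
eef_pos: [549.0, 178.2, 118.4]
eef_rot: [-1.57, -0.001, -0.416]
wrist_force: [-4.3, -0.2, 9.6]
finger_gap: 25.9
[-0.34935115  1.16997738 -0.08646658]
```

Contact came at TCP z 118.5, exactly the predicted home height and 8 mm below the dogs' tops. Easing the push slightly and starting the clockwise turn.

```bash
python3 -m jog '[{"grip":2,"dx":0,"dy":-0.02,"dz":0,"spin":1},{"grip":2,"dx":0,"dy":-0.02,"dz":0,"spin":3},{"grip":2,"dx":0,"dy":-0.02,"dz":0,"spin":6},{"grip":2,"dx":0,"dy":-0.02,"dz":0,"spin":9},{"grip":2,"dx":0,"dy":-0.02,"dz":0,"spin":12},{"grip":2,"dx":0,"dy":-0.02,"dz":0,"spin":15},{"grip":2,"dx":0,"dy":-0.02,"dz":0,"spin":15}]'; python3 -c "
from h import *
print(monitor.read_state()['moment'])"
python3 -m jog '[{"grip":2,"dx":0,"dy":0,"dz":0,"spin":3},{"grip":2,"dx":0,"dy":0,"dz":0,"spin":6},{"grip":2,"dx":0,"dy":0,"dz":0,"spin":9},{"grip":2,"dx":0,"dy":0,"dz":0,"spin":12},{"grip":2,"dx":0,"dy":0,"dz":0,"spin":15},{"grip":2,"dx":0,"dy":0,"dz":0,"spin":15}]'; python3 -c "
from h import *
print(monitor.read_state()['moment'])"
```

```text
clock: 16.15
eef_pos: [549.1, 178.1, 118.4]
eef_rot: [-1.57, -0.001, -0.679]
wrist_force: [-2.3, -1.2, 6.5]
finger_gap: 26.0
[-0.52262212  0.72743499  0.13708232]
clock: 16.9
eef_pos: [549.3, 177.9, 118.4]
eef_rot: [-1.57, -0.001, -0.941]
wrist_force: [-2.0, -4.0, 5.4]
finger_gap: 25.9
[-0.77875982  0.44075851  0.13635977]
```

```bash
python3 -m jog '[{"grip":2,"dx":0,"dy":0,"dz":0,"spin":3},{"grip":2,"dx":0,"dy":0,"dz":0,"spin":6},{"grip":2,"dx":0,"dy":0,"dz":0,"spin":9},{"grip":2,"dx":0,"dy":0,"dz":0,"spin":12},{"grip":2,"dx":0,"dy":0,"dz":0,"spin":15},{"grip":2,"dx":0,"dy":0,"dz":0,"spin":18},{"grip":2,"dx":0,"dy":0,"dz":0,"spin":21},{"grip":2,"dx":0,"dy":0,"dz":0,"spin":24},{"grip":2,"dx":0,"dy":0,"dz":0,"spin":26},{"grip":2,"dx":0,"dy":0,"dz":0,"spin":26}]'; python3 -c "
from h import *
print(monitor.read_state()['moment'])"
python3 -m jog '[{"grip":2,"dx":0,"dy":0,"dz":0,"spin":1.5},{"grip":2,"dx":0,"dy":0,"dz":0,"spin":3},{"grip":2,"dx":0,"dy":0,"dz":0,"spin":3}]'; python3 -c "
from h import *
print(monitor.read_state()['moment'])"
python3 -m jog '[{"grip":2,"dx":0,"dy":0,"dz":0,"spin":1.5},{"grip":2,"dx":0,"dy":0,"dz":0,"spin":3},{"grip":2,"dx":0,"dy":0,"dz":0,"spin":3}]'; python3 -c "
from h import *
print(monitor.read_state()['moment'])"
```

```text
clock: 18.15
eef_pos: [549.5, 177.4, 118.4]
eef_rot: [-1.569, -0.001, -1.394]
wrist_force: [0.1, -6.2, 4.9]
finger_gap: 25.9
[-1.39045528  0.17420996  0.1166665 ]
clock: 18.52
eef_pos: [549.5, 177.4, 118.4]
eef_rot: [-1.569, -0.001, -1.446]
wrist_force: [0.1, -6.5, 5.5]
finger_gap: 26.0
[-1.49561975  0.19059526  0.17800782]
clock: 18.9
eef_pos: [549.5, 177.3, 118.4]
eef_rot: [-1.569, -0.001, -1.499]
wrist_force: [0.5, -6.2, 6.0]
finger_gap: 25.9
[-1.57360999  0.24245575  0.13421641]
```

```bash
for i in 1; do :; done; python3 -m jog '[{"grip":2,"dx":0,"dy":0,"dz":0,"spin":1},{"grip":2,"dx":0,"dy":0,"dz":0,"spin":2},{"grip":2,"dx":0,"dy":0,"dz":0,"spin":2}]'; python3 -c "
from h import *
print(monitor.read_state()['moment'])"
python3 -m jog '[{"grip":2,"dx":0,"dy":0,"dz":0,"spin":1},{"grip":2,"dx":0,"dy":0,"dz":0,"spin":2},{"grip":2,"dx":0,"dy":0,"dz":0,"spin":2}]'; python3 -c "
from h import *
print(monitor.read_state()['moment'])"
```

```text
clock: 19.27
eef_pos: [549.5, 177.3, 118.4]
eef_rot: [-1.569, -0.001, -1.534]
wrist_force: [1.4, -7.3, 6.3]
finger_gap: 25.4
[-1.59492147  0.14438888  0.16338615]
clock: 19.65
eef_pos: [549.5, 177.3, 118.4]
eef_rot: [-1.569, -0.001, -1.568]
wrist_force: [0.4, -8.5, 5.7]
finger_gap: 25.8
[-1.67506593  0.21172457  0.16259153]
```

```bash
python3 -m jog '[{"grip":2,"dx":0,"dy":0,"dz":0,"spin":1},{"grip":2,"dx":0,"dy":0,"dz":0,"spin":1.5},{"grip":2,"dx":0,"dy":0,"dz":0,"spin":1.5}]'; python3 -c "
from h import *
print(np.mean([monitor.read_state()['moment'] for i in range(5)],0))"
python3 -m jog '[{"grip":2,"dx":0,"dy":0,"dz":0,"spin":1},{"grip":2,"dx":0,"dy":0,"dz":0,"spin":1.5},{"grip":2,"dx":0,"dy":0,"dz":0,"spin":1.5}]'; python3 -c "
from h import *
print(monitor.read_state()['moment'])
b=shot('top','tt')
w=shot('wrist','wt')
A=cv2.resize(b['color'][165:240,190:265,::-1],(400,400),interpolation=cv2.INTER_CUBIC)
B=cv2.resize(w['color'][60:260,156:356,::-1],(400,400),interpolation=cv2.INTER_CUBIC)
cv2.imwrite('pics/turn.png',np.hstack([A,B]))"
```

```text
clock: 20.02
eef_pos: [549.5, 177.2, 118.4]
eef_rot: [-1.569, -0.001, -1.594]
wrist_force: [0.1, -8.1, 6.3]
finger_gap: 25.7
[-1.65160116  0.16506482  0.31034874]
clock: 20.4
eef_pos: [549.5, 177.2, 118.4]
eef_rot: [-1.569, -0.001, -1.62]
wrist_force: [-0.0, -7.4, 5.9]
finger_gap: 25.8
[-1.69630644  0.19605956  0.39568875]
```

View pics/turn.png

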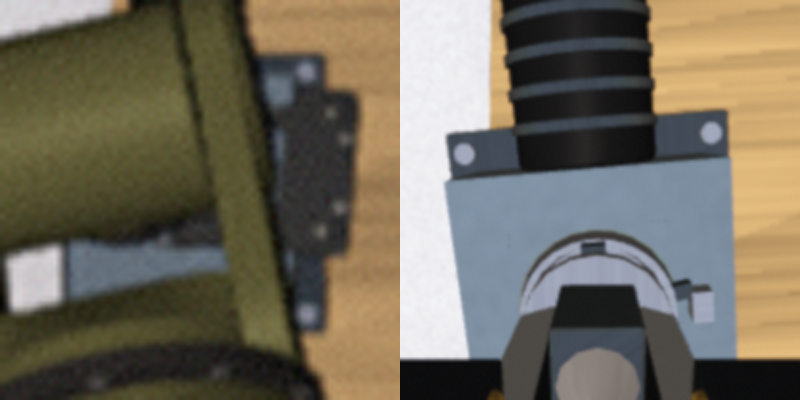

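Left: the arm hides the head from the top camera. Right: the slot and dog are at (593,247), and the spindle's pin (682,290) is against the stop block (702,303). The moment rose from 0.16 to 0.31 to 0.40 N m, so the stop is met. I press 1° more to confirm, then unload lateral and vertical strain before opening.

```bash
python3 -m jog '[{"grip":2,"dx":0.05,"dy":0,"dz":0,"spin":1},{"grip":2,"dx":0.09,"dy":0,"dz":0,"spin":1},{"grip":2,"dx":0.09,"dy":0,"dz":0,"spin":1}]'; python3 -c "
from h import *
print(monitor.read_state()['moment'])"
python3 -m jog '[{"grip":2,"dx":0,"dy":-0.02,"dz":0,"spin":-1},{"grip":2,"dx":0,"dy":-0.04,"dz":0,"spin":-2},{"grip":2,"dx":0,"dy":-0.04,"dz":0,"spin":-3},{"grip":2,"dx":0,"dy":-0.04,"dz":0,"spin":-3}]'; python3 -c "
from h import *
print(monitor.read_state()['moment'])"
```

```text
clock: 20.88
eef_pos: [549.5, 176.9, 118.4]
eef_rot: [-1.569, -0.0, -1.638]
wrist_force: [0.9, -3.6, 4.8]
finger_gap: 25.4
[-0.82145199  0.07326623  0.42805863]
clock: 21.38
eef_pos: [549.3, 177.0, 118.4]
eef_rot: [-1.569, -0.0, -1.585]
wrist_force: [2.4, -4.6, 4.2]
finger_gap: 25.7
[-1.04680337 -0.51258317  0.30618027]
```

```bash
python3 -m jog '[{"grip":2,"dx":0.05,"dy":0,"dz":0.03,"spin":-1},{"grip":2,"dx":0.08,"dy":0,"dz":0.05,"spin":-2},{"grip":2,"dx":0.08,"dy":0,"dz":0.05,"spin":-2}]'; python3 -c "
from h import *
print(monitor.read_state()['moment'])"
```

```text
clock: 21.75
eef_pos: [549.5, 176.8, 118.4]
eef_rot: [-1.57, 0.001, -1.55]
wrist_force: [2.2, 0.5, 5.8]
finger_gap: 25.8
[-0.16344619 -0.13115982  0.06249446]
```

Loads are near zero. Open and rise.

```bash
python3 -m jog '[{"grip":6,"dx":0,"dy":0,"dz":0,"spin":0},{"grip":6,"dx":0,"dy":0,"dz":0,"spin":0},{"grip":6,"dx":0,"dy":0,"dz":0,"spin":0},{"grip":6,"dx":0,"dy":0,"dz":0,"spin":0},{"grip":6,"dx":0,"dy":0,"dz":0,"spin":0},{"grip":6,"dx":0,"dy":0,"dz":0,"spin":0}]'; python3 -m jog '[{"grip":6,"dx":0,"dy":-1,"dz":0,"spin":0},{"grip":6,"dx":0,"dy":-3,"dz":0,"spin":0},{"grip":6,"dx":0,"dy":-6,"dz":0,"spin":0},{"grip":6,"dx":0,"dy":-10,"dz":0,"spin":0},{"grip":6,"dx":0,"dy":-13,"dz":0,"spin":0},{"grip":6,"dx":0,"dy":-13,"dz":0,"spin":0},{"grip":6,"dx":0,"dy":-13,"dz":0,"spin":0}]'
python3 - <<'E'
from h import *
w=shot('wrist','wf'); s=monitor.read_state(); print(s['wrist_force'],s['qd'].round(3))
print(proj(w,[[548.8,177.4,88],[548.8,177.4,169]]))
cv2.imwrite('pics/wfc.png',cv2.resize(w['color'][90:240,156:356,::-1],(800,600),interpolation=cv2.INTER_CUBIC))
E
```

```text
clock: 22.5
eef_pos: [549.2, 176.5, 118.1]
eef_rot: [-1.571, 0.0, -1.551]
wrist_force: [0.3, -0.3, -0.1]
finger_gap: 59.9
clock: 23.38
eef_pos: [548.9, 176.4, 247.4]
eef_rot: [-1.572, -0.0, -1.551]
wrist_force: [-0.3, 0.5, -0.2]
finger_gap: 60.0
[0.76196851 0.20504534 1.20080644] [ 0.     0.005  0.     0.     0.001 -0.   ]
[[253.54121607 183.65265805]
 [253.29628137 200.91114098]]
```

View pics/wfc.png

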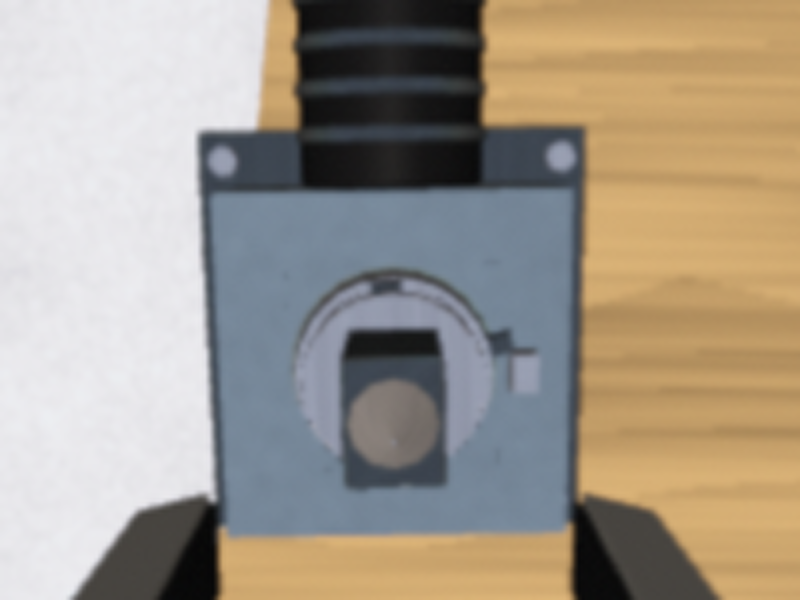

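Released: the centre stands in the spindle, and the block (345–445, 372–488) is square to the head within about 1°. The slot and dog are at (386,286), and the pin (505,342) is at the stop block (525,370). One last look from the side for the seating, and at the bystanders.

Run:
```python
from h import *
b=shot('side','sf'); u=proj(b,[[548.8,177.4,88],[548.8,177.4,104],[548.8,177.4,169],[548.8,177.4,96]]); print(u)
a=b['color'][:,:,::-1]; b0=load('side0')['color'][:,:,::-1]
x,y=u[1].round().astype(int); print(x,y)
cv2.imwrite('pics/sfc.png',np.hstack([cv2.resize(a[y-30:y+30,x-30:x+30],(400,400),interpolation=cv2.INTER_CUBIC),cv2.resize(a[210:310,190:290],(400,400))]))
d=cv2.absdiff(a,b0).max(2)>40
for n,(r0,r1,c0,c1) in dict(rackchuck=(220,305,195,270),tin=(255,300,300,345),spanner=(230,255,283,350),brayer=(150,190,150,190)).items(): print(n,d[r0:r1,c0:c1].sum())
```

```text
[[225.74846563 172.2240049 ]
 [225.68034255 167.83203057]
 [225.39723426 149.47263305]
 [225.71448018 170.03415862]]
226 168
rackchuck 441
tin 0
spanner 0
brayer 0
```

View pics/sfc.png

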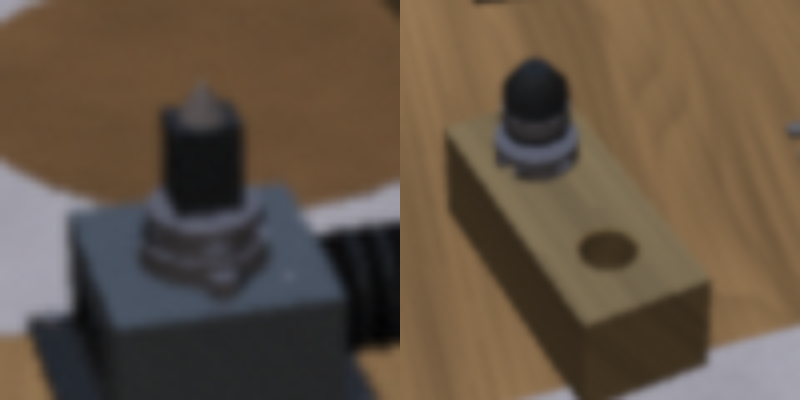

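Side view: the centre's flange sits flush on the spindle face. Its tip is at row 150.8, against 149.5 predicted for home. The chuck stands undisturbed in the rack. Handing in.

```bash
python3 -c "
from h import *
print(monitor.read_state()['clock']); ticket.sign_off()"
```

```text
23.475
the job is handed in; nothing more can be done
```

The centre is seated in the spindle, turned clockwise to the stop and released; I handed the job in at 23.5 s.

- **Seating:** I gripped the centre by its flats and lined its slots up with the dogs from the wrist picture. The flange went past the dogs without resting on them. It made contact at the predicted home height (TCP z 118.5), under a push of about 13 N.
- **Turning:** I turned it about 64–70° clockwise. The turning moment ran steady at about 0.15 N m, then rose to 0.31, 0.40 and 0.43 N m, which I took as the stop. I then eased the loads to near zero, opened the fingers and rose clear.
- **Last checks:** After release the wrist force was about zero, the flange looked flush on the face, and the tip was within about 1 px of its predicted home position. The block is square to the head within about 1°. The tin, spanner and brayer showed no change in the side picture, and the chuck was still in its hole.
- **Doubtful points:**
  - The raw tool angle where the moment began to rise was about 2° past the measured head axis. Coupling wind-up of about 1.7° would explain that, but I did not check it separately.
  - The slot and dog looked about 3° counterclockwise of the head axis in the last wrist picture, within the dogs' play and my pixel reading.
  - The top camera was blocked by the arm, so it confirmed nothing at the end.

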